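# Shut the rice cooker

## Task

A loose pan lid has been left on the rice cooker's pot and its knob keeps the cooker's hinged cover from shutting. Lift the loose lid off by its knob and set it down gently, without dropping it, flat and knob up, on the cutting board; then swing the cooker's own cover over and press it down until the catch snaps and holds it fully shut, and let go. Leave the bottle, the jar and the mug where they are.

Things in the scene. Friction and masses are not known exactly. Their poses are not given: they have to be found in the camera images.
- cooker: round white rice cooker, 184 mm across, fixed to the counter. Origin: centre of its underside. Rim at z = 118 mm. The cover's hinge is on its own +x side, the catch (a black post 44 mm wide, from 111 to 122 mm out on -x, its top at z = 138 mm) on its -x side. Inside is a steel pot, 124 mm inner diameter, its rim at z = 113 mm. The cooker's yaw varies
- cover_hinge (a point): point on the hinge axis, 96 mm from the cooker's centre along the cooker's +x, at z = 124 mm; the axis is level, along the cooker's y. The cover is a black disc 184 mm across, 26 mm thick, 0.35 kg; its round edge ends 188 mm from the axis, a small catch tongue at 200 mm. The point turns with the cover
- cover_press (a point): point on the middle of the black cover's outer face (the top when shut), 165 mm from the hinge axis along the cover and 24 mm out from the plane of the hinge axis: the place to press. It moves with the cover; with the cover shut it is 148 mm above the counter. Site axes: +x from the free edge towards the hinge, +z out of the outer face
- cover (a joint): cover's opening angle, rad: 0 fully shut (level), 1.57 upright, 2.0 widest open. A stiff hinge (0.2 N m) holds it wherever it is left above about 0.5 rad; below that a spring lifts it when let go, unless caught. Moving it takes about 3 N at its free edge; the catch resists from about 0.08 rad and gives way to some 12 N in all at cover_press; caught, it rests at under 0.025 rad
- pot_lid: loose round steel pan lid, 140 mm across, 45 mm high with its knob, 0.17 to 0.38 kg. Origin: centre of its underside, z up. A round step 114 mm across and 6 mm deep under it sits loosely in the pot's mouth, so that its origin starts 107 mm above the counter, on the cooker's axis
- lid_knob (a point): grasp point on the lid's black knob, an upright cylinder of 28 mm diameter from 11 to 45 mm above the lid's origin; this point is on its axis 35 mm above the lid's origin, 24 mm above the lid's top face
- board: wooden cutting board, 260 mm (its x) by 200 mm (its y), 18 mm thick, does not slide. Origin: centre of its underside
- bottle: green glass bottle, 60 mm across, 210 mm high, loose. Origin: centre of its underside. Bystander
- jar: jar, 68 mm across, 100 mm high, loose. Origin: centre of its underside. Bystander
- mug: white mug, 80 mm across, 90 mm high, its handle on its +y side, loose. Origin: centre of its underside. Bystander
There are look-alikes about, which are no part of the job. Of the things shaped like the pot_lid, the steel one is meant.

How it is judged (in metres and radians):
On the way, in this order (a step that is already met when the one before it is completed fails the run):
1. the loose lid lies flat, knob up, on the cutting board, let go (x of pot_lid in the frame of board between -0.105 and 0.105 m and y of pot_lid in the frame of board between -0.075 and 0.075 m and z of pot_lid in the frame of board below 0.024 m and angle between pot_lid's own z axis and vertical below 0.1 rad and contact force between pot_lid and the arm below 0.1 N and contact force between pot_lid and the fingers below 0.1 N), for 0.2 s.
2. the cover is pressed down past the catch (value of joint cover below 0.035 rad), for 0.2 s.
At the end, for the whole second after the job is handed in: the cover stays shut by its catch with nothing pressing on it (angle under 0.035 rad), and the loose lid lies still and flat (tilt under 0.1 rad) on the cutting board, knob up, its centre at least 25 mm inside the board's edges (value of joint cover below 0.035 rad and x of pot_lid in the frame of board between -0.105 and 0.105 m and y of pot_lid in the frame of board between -0.075 and 0.075 m and z of pot_lid in the frame of board below 0.024 m and angle between pot_lid's own z axis and vertical below 0.1 rad and linear speed of pot_lid below 0.02 m/s); the robot touches nothing.
It fails at once if the loose lid is dropped (it falls free, at over 0.6 m/s) (linear speed of pot_lid above 0.6 m/s and contact force between pot_lid and the fingers below 0.1 N and contact force between pot_lid and the arm below 0.1 N).
It fails at once if the bottle, jar or mug is moved more than 40 mm or tipped (distance of any of bottle, jar, mug from where it was at the start of the episode above 0.04 m or angle between any of bottle, jar, mug's own z axis and vertical above 0.5 rad).
It also fails if it takes over 64 s, if anything falls off the work surface, if the arm or the gripper's body presses on something with over 40 N, if the wrist force passes 120 N, or if a joint passes its speed limit or range.

## Robot

A 6-joint arm with a two-finger parallel gripper is mounted at the origin on the work surface. World frame = base frame: x ahead of the robot, y to its left, z up, the work surface at z = 0. Lengths are in m, angles in degrees, forces in N, time in s.
With the tool pointing down it reaches from about 0.35 to 0.875 m from the base axis. Payload 4.2 kg.
Tool frame: the origin (TCP) lies midway between the tips of the shut fingers; the grasp point (between the pads) lies 19 mm behind it; z points along the fingers, y is the line along which they close (so a half turn about z gives the same grasp; the last joint's range is limited). The gripper opens to 87 mm and grips with 3 to 60 N. Pads are 19 mm wide; open, the fingers measure 117 mm over their backs; the gripper's body (75 mm by 190 mm) begins 51 mm behind the grasp point.
Start: joints at [86.494, 22.042, 0.453, 0, -68.411, -14.817], TCP at [0.196, 0.593, 0.223] pointing down, gripper open.
Joint ranges: [-179.83, 179.83], [-69.29, 118.12], [-61.27, 80.66], [-181.25, 117.63], [-171.15, -9.14], [-177.46, 177.46]. Speed limits (degrees/s): [159.86, 159.86, 180, 180, 180, 180].

## Interface

Orientations are given as a 3x3 rotation matrix whose columns are the frame's x, y, z axes.
In Python, from station import * gives the robot as it stands.
- The arm moves only by the tool move_arm, never from a script. Its argument "targets" is text: rows parted by semicolons, each of 4 numbers parted by spaces: the shift along the world's x, y, z in units of 25 mm (1.0 is 25 mm), then the turn about the world's z in units of 5 degrees (1.0 is 5 degrees). In form: tx ty tz spin; .... A call has 1 to 10 rows; each row shifts and turns the commanded pose from where the row before left it; what a row does not reach is not made up. A row lasts 1/12 s, in which the tool goes at most 41.7 mm and 7.16 degrees, less where a joint would pass 70% of its speed; a pose out of reach is approached as far as the arm can. A call is refused whole if a number of a shift passes 1 or a number of a turn 1, either way. A call with a gripper value outside its range is refused whole. "gripper" is the finger opening in mm, from 0 to 87, set as the call begins (left out, the last holds). The fingers move at their own pace and stop on an object; the grip force is fixed at half the most. Time passes only in rows, so rows that do not move let the fingers close. It gives the time, the measured TCP pose, the force, the opening and the grip force at its end, in the units of the state.
- sense(): the state, without advancing time (a new reading comes with each control period).
- capture(name): name is "side" or "top"; returns a dict with "image" (400x640x3 uint8, blue, green, red), "fx", "fy", "cx", "cy" (pixels), "D" ([k1, k2, p1, p2, k3] as OpenCV has them; the pictures are not rectified), "world_from_camera" (4x4, takes a point from camera to world coordinates). Camera axes: x right, y up, looking along -z (the intrinsics and any distortion apply to the point x, -y, -z); pixel columns grow to the right and rows downward; lengths in m; the calibration is good to about 2 mm. A picture is of the moment at which its call begins. There is no depth.
- finish_job(): hands the job in; it is judged then, once.
The state is a dict: "time_s": time; "joints": joint angles; "joint_velocities": joint speeds; "effort": joint torques, N m; "tcp_pos": TCP position; "ee_rot": TCP orientation; "wrist_force": force on the tool from outside, world axes, zero at the start; "moment": the same for the moment, N m; "gripper_width": opening from 0.0 (shut) to 1.0 (fully open); "gripper_force": force on a finger pad.
Only numpy, scipy, OpenCV 4.12 (cv2) and the standard library are available. Lean on these libraries where they do the work, as an engineer would, in place of code of your own. Each camera call takes 0.05 s, during which the arm holds its last target. There are 200 camera calls.

## Working session

There is one attempt and no reset: what is moved stays moved. The work goes in short steps, Python scripts to look and compute and a tool call to move; the robot and the scene stay as the last step left them, time stands still between calls to the robot, and variables do not carry over. Pictures are saved under pics/ and viewed, at most 10 in all, crops included, and the job is handed in when it is done.

Besides the shell and the picture viewer there is one more tool, called after "Call:" by a JSON object that holds its "fn" and its "kwargs". move_arm: Moves the arm, as the interface text tells. Its arguments: {"type":"object","properties":{"targets":{"type":"string"},"gripper":{"type":"number"}},"required":["targets"]}

```bash
mkdir -p pics; ls; python3 - <<'E'
from station import *
import cv2,numpy as np
for n in("side","top"):
    c=capture(n); cv2.imwrite(f"pics/{n}0.png",c["image"]); print(n,c["fx"],c["fy"],c["cx"],c["cy"],c["D"]); print(np.round(c["world_from_camera"],4))
s=sense(); print(s["time_s"],s["tcp_pos"],s["ee_rot"],s["gripper_width"])
E
```

```text
pics
side 436.8584650363733 436.8584650363733 326.03831855070985 196.01818916899418 [-0.11914403  0.          0.          0.          0.        ]
[[ 0.673   0.4053 -0.6186 -0.0408]
 [-0.7394  0.3888 -0.5497 -0.4838]
 [ 0.0177  0.8274  0.5614  0.6494]
 [ 0.      0.      0.      1.    ]]
top 370.13097976519845 370.13097976519845 314.13074082637326 201.699518825006 [-0.05444131  0.          0.          0.          0.        ]
[[-0.0233  0.9831 -0.1816  0.43  ]
 [-0.9994 -0.0181  0.0304  0.0483]
 [ 0.0266  0.1822  0.9829  0.8945]
 [ 0.      0.      0.      1.    ]]
0.1 [0.19631281 0.5927964  0.22159134] [[ 9.49242274e-01 -3.14545503e-01 -4.82243221e-04]
 [-3.14545841e-01 -9.49240383e-01 -1.89975432e-03]
 [ 1.39794437e-04  1.95501471e-03 -9.99998079e-01]] 0.9991417871749501
```

View pics/side0.png

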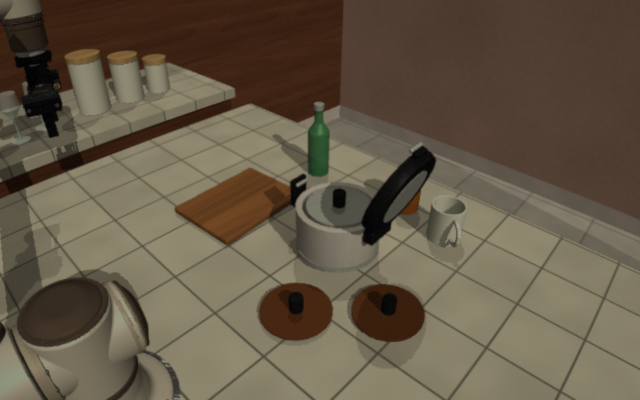

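View pics/top0.png

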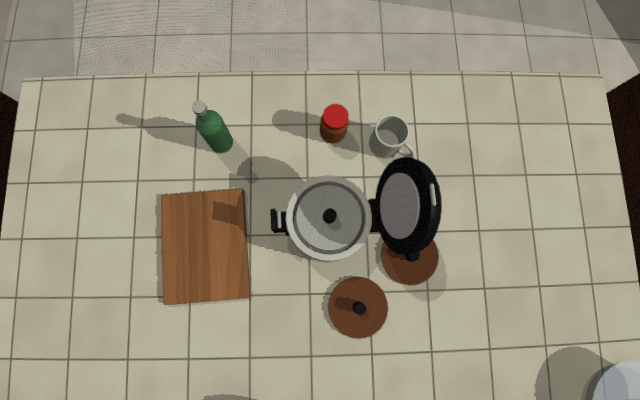

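The side view shows the steel lid on the cooker with its knob at (339,198), the board around (238,203) and the raised cover at (400,195). In the top view the knob is at (330,216), the catch at (277,220), the hinge at (375,215) and the board spans (162..249, 189..304).

Candidates for the lid, by top-view pixel:
- Steel lid on the pot at (330,216).
- Brown lid at (358,308).
- Brown lid at (410,257).

I choose the steel one and check it in a crop.

```bash
cat > h.py <<'E'
from station import *
import cv2,numpy as np
def ray(c,px):
    K=np.array([[c["fx"],0,c["cx"]],[0,c["fy"],c["cy"]],[0,0,1]])
    u=cv2.undistortPoints(np.array([[px]],float),K,np.array(c["D"]))[0,0]
    T=np.array(c["world_from_camera"]); d=T[:3,:3]@np.array([u[0],-u[1],-1]); return T[:3,3],d/np.linalg.norm(d)
def onz(c,px,z):
    o,d=ray(c,px); return o+d*(z-o[2])/d[2]
def tri(c1,p1,c2,p2):
    (a,d),(b,e)=ray(c1,p1),ray(c2,p2)
    s=np.linalg.lstsq(np.c_[d,-e],b-a,rcond=None)[0]
    P,Q=a+s[0]*d,b+s[1]*e; return (P+Q)/2,np.linalg.norm(P-Q)
E
cat > m.py <<'E'
from h import *
t,s=capture("top"),capture("side")
def dark(im,x0,y0,x1,y1,th=45):
    m=np.zeros(im.shape[:2],np.uint8); m[y0:y1,x0:x1]=(im[y0:y1,x0:x1].max(2)<th)*255
    n,l,st,ce=cv2.connectedComponentsWithStats(m); i=1+np.argmax(st[1:,4]); return st[i],ce[i]
kt=dark(t["image"],315,200,345,232); ks=dark(s["image"],327,182,352,212)
print("knob",kt,ks,tri(t,kt[1],s,ks[1]), onz(t,kt[1],.145))
ct=dark(t["image"],265,205,288,236); print("catch",ct, onz(t,ct[1],.13))
hsv=cv2.cvtColor(t["image"],cv2.COLOR_BGR2HSV)
m=np.zeros((400,640),np.uint8); r=hsv[175:315,150:262]
m[175:315,150:262]=((r[...,1]>100)&(r[...,0]<25))*255
m=cv2.morphologyEx(m,cv2.MORPH_CLOSE,np.ones((9,9)))
c=max(cv2.findContours(m,0,2)[0],key=cv2.contourArea); P=np.array([onz(t,p[0],.018)[:2] for p in c.astype(float)],np.float32)
print("board",cv2.minAreaRect(P), cv2.boxPoints(cv2.minAreaRect(c)))
a=cv2.resize(t["image"][130:290,240:450],None,fx=3,fy=3)[:,:,:]; cv2.imwrite("pics/crop1.png",a)
b=cv2.resize(s["image"][130:280,280:480],None,fx=4,fy=4); cv2.imwrite("pics/crop2.png",b)
E
python3 m.py
```

```text
knob (array([323, 209,  13,  15, 150], dtype=int32), array([329.15333333, 215.65333333])) (array([333, 189,  13,  20, 235], dtype=int32), array([338.86382979, 198.17021277])) (array([ 0.53969694, -0.00509599,  0.13483201]), np.float64(0.0017919727046900682)) [ 0.53887303 -0.00500198  0.145     ]
catch (array([271, 209,  17,  27, 236], dtype=int32), array([277.80508475, 222.02542373])) [0.52975444 0.10106983 0.13      ]
board ((0.4936433434486389, 0.2827732264995575), (0.25822949409484863, 0.19988363981246948), 3.8573174476623535) [[156.09648 193.84492]
 [242.8918  188.3048 ]
 [249.95088 298.8968 ]
 [163.15556 304.4369 ]]
```

View pics/crop1.png

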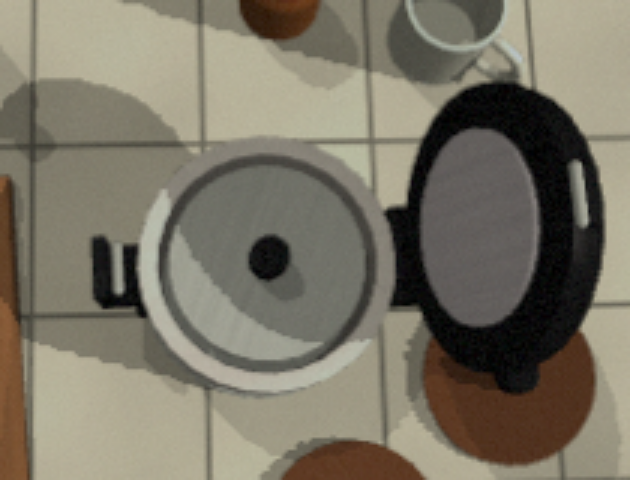

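View pics/crop2.png

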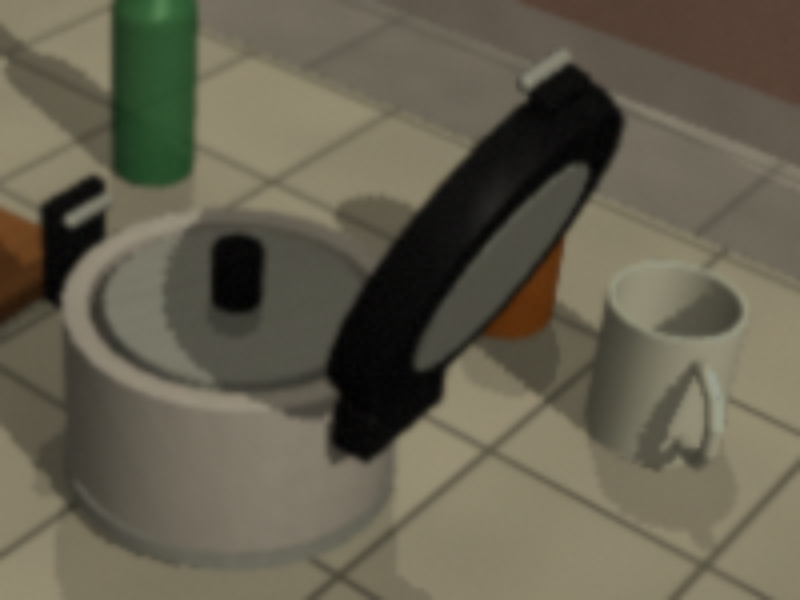

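The crops confirm that the lid on the pot is the steel one with the black knob. The catch post is at about (270,215) in the top view. The white tongue is at top (433.7,195) and side (416,147), and I'll use it to get the cover angle.

```bash
python3 - <<'E'
from h import *
t,s=capture("top"),capture("side")
P,e=tri(t,(433.7,195),s,(416.2,147.5)); print("tongue",P,e)
C=np.array([.539,-.005]); k=onz(t,(271.5,220.5),.138)[:2]; print("catch top",k,np.linalg.norm(k-C),np.degrees(np.arctan2(*(C-k)[::-1])))
for w,p,q in(("hinge",(374,216),.124),("bottle base",(224,143),.02),("mug rim",(391,132),.09),("jar top",(336,116),.1)): print(w,onz(t,p,q))
d=(C-k)/np.linalg.norm(C-k); H=C+.096*d; print("H",H,"rel",(P[:2]-H)@d,(P[:2]-H)@[-d[1],d[0]],P[2]-.124)
E
```

```text
tongue [ 0.54473142 -0.16451451  0.31119309] 0.0017588673240794034
catch top [0.53211816 0.11344118] 0.11864094520314585 -86.67465619904303
hinge [ 0.53929494 -0.10149543  0.124     ]
bottle base [0.74320704 0.24059331 0.02      ]
mug rim [ 0.73945779 -0.15843699  0.09      ]
jar top [ 0.77570478 -0.0311185   0.1       ]
H [ 0.54456854 -0.10083836] rel 0.06357838219032345 -0.0035309700401122664 0.18719308760493758
```

Call:
{"fn": "move_arm", "kwargs": {"targets": "0.5 -1 0.3 -1;0.5 -1 0.3 -1;0.5 -1 0.3 -1;0.5 -1 0.3 -1;0.5 -1 0.3 -1;0.5 -1 0.3 -1;0.5 -1 0.3 -1;0.5 -1 0 -1;0.5 -1 0 -1;0.5 -1 0 -1", "gripper": 60}}

```text
time_s: 1.13
tcp_pos: [0.3218, 0.342, 0.2754]
ee_rot: [[0.366, -0.931, 0.0], [-0.931, -0.366, 0.001], [-0.001, -0.0, -1.0]]
wrist_force: [0.4, -0.3, 0.1]
gripper_width: 0.693
gripper_force: 0.0
```

Call:
{"fn": "move_arm", "kwargs": {"targets": "0.7 -1 0 -1;0.7 -1 0 -1;0.7 -1 0 -1;0.7 -1 0 -0.7;0.7 -1 0 0;0.7 -1 0 0;0.7 -1 0 0;0.7 -1 0 0;0.7 -1 0 0;0.7 -1 0 0"}}

```text
time_s: 1.97
tcp_pos: [0.497, 0.0919, 0.2752]
ee_rot: [[0.055, -0.998, 0.0], [-0.998, -0.055, 0.0], [-0.0, -0.0, -1.0]]
wrist_force: [0.7, 0.2, 0.2]
gripper_width: 0.691
gripper_force: 0.0
```

Call:
{"fn": "move_arm", "kwargs": {"targets": "0.7 -1 0 0;0.7 -1 0 0;0.3 -1 0 0;0 -0.88 -0.6 0;0 0 -1 0;0 0 -1 0;0 0 -1 0;0 0 0 0"}}

```text
time_s: 2.63
tcp_pos: [0.5354, -0.0044, 0.18]
ee_rot: [[0.054, -0.999, -0.011], [-0.999, -0.054, -0.001], [0.001, 0.011, -1.0]]
wrist_force: [-1.8, -0.1, -0.4]
gripper_width: 0.687
gripper_force: 0.0
```

```bash
python3 - <<'E'
from h import *
t,s=capture("top"),capture("side")
a=cv2.resize(t["image"][150:270,240:400],None,fx=2.5,fy=2.5); b=cv2.resize(s["image"][110:260,270:430],None,fx=2.5,fy=2.5)[:300]
cv2.imwrite("pics/c3.png",np.hstack([a,b])); print(sense()["tcp_pos"])
E
```

```text
[ 0.53898767 -0.00391936  0.1851065 ]
```

View pics/c3.png

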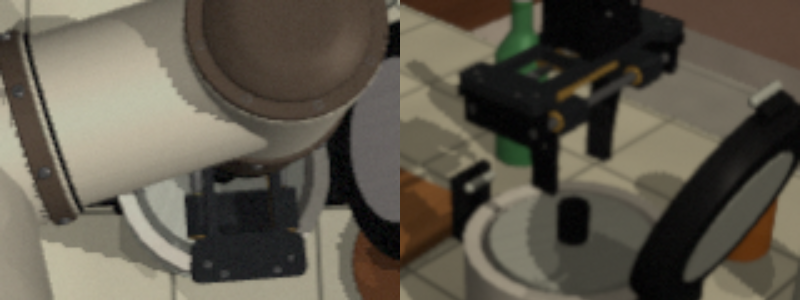

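The side crop (right) shows the open fingers straddling the knob, which sits at crop (573,222). The cover is clear of the gripper body. I go down and grip.

Call:
{"fn": "move_arm", "kwargs": {"targets": "0 0 -0.8 0;0 0 -0.8 0;0 0 -0.5 0;0 0 -0.3 0;0 0 0 0;0 0 0 0"}}

```text
time_s: 3.23
tcp_pos: [0.5401, -0.0034, 0.1265]
ee_rot: [[0.056, -0.998, 0.002], [-0.998, -0.056, 0.0], [0.0, -0.002, -1.0]]
wrist_force: [0.3, 0.5, 0.9]
gripper_width: 0.688
gripper_force: 0.0
```

Call:
{"fn": "move_arm", "kwargs": {"targets": "0 0 0 0;0 0 0 0;0 0 0 0;0 0 0 0;0 0 0 0;0 0 0 0", "gripper": 0}}

```text
time_s: 3.73
tcp_pos: [0.5392, -0.0037, 0.1253]
ee_rot: [[0.055, -0.998, 0.001], [-0.998, -0.055, 0.0], [-0.0, -0.001, -1.0]]
wrist_force: [1.0, -0.2, 0.3]
gripper_width: 0.323
gripper_force: 0.8
```

Call:
{"fn": "move_arm", "kwargs": {"targets": "0 0 0 0;0 0 0 0;0 0 0 0;0 0 0 0"}}

```text
time_s: 4.07
tcp_pos: [0.5391, -0.0037, 0.1253]
ee_rot: [[0.056, -0.998, 0.0], [-0.998, -0.056, -0.0], [0.0, -0.0, -1.0]]
wrist_force: [0.5, 0.9, 1.8]
gripper_width: 0.314
gripper_force: 30.0
```

Call:
{"fn": "move_arm", "kwargs": {"targets": "0 0 0.2 0;0 0 0.4 0;0 0 0.6 0;0 0 0.6 0;0 0 0.4 0;0 0 0.2 0;0 0 0 0"}}

```text
time_s: 4.65
tcp_pos: [0.5394, -0.0036, 0.1863]
ee_rot: [[0.055, -0.998, 0.002], [-0.998, -0.055, 0.001], [-0.001, -0.002, -1.0]]
wrist_force: [0.3, 0.1, -3.0]
gripper_width: 0.316
gripper_force: 30.0
```

Call:
{"fn": "move_arm", "kwargs": {"targets": "-0.1 0.4 0.2 0;-0.2 0.7 0.2 0;-0.2 1 0 0;-0.2 1 0 0;-0.2 1 0 0;-0.2 1 0 0;-0.2 1 0 0;-0.2 1 0 0;-0.2 1 0 0;-0.2 1 0 0"}}

```text
time_s: 5.48
tcp_pos: [0.4901, 0.2251, 0.1942]
ee_rot: [[0.056, -0.998, -0.002], [-0.998, -0.056, -0.001], [0.001, 0.002, -1.0]]
wrist_force: [0.4, -0.2, -2.3]
gripper_width: 0.317
gripper_force: 30.0
```

Call:
{"fn": "move_arm", "kwargs": {"targets": "-0.1 1 0 0;0 0.7 -0.2 0;0 0.3 -0.5 0;0 0 -0.8 0;0 0 -0.8 0;0 0 -0.8 0;0 0 -0.8 0;0 0 -0.6 0;0 0 -0.4 0;0 0 0 0"}}

```text
time_s: 6.32
tcp_pos: [0.4873, 0.2725, 0.0695]
ee_rot: [[0.055, -0.998, -0.005], [-0.998, -0.055, -0.004], [0.004, 0.005, -1.0]]
wrist_force: [-0.3, -0.0, -2.8]
gripper_width: 0.313
gripper_force: 30.0
```

```bash
python3 - <<'E'
from h import *
t,s=capture("top"),capture("side")
a=cv2.resize(t["image"][170:320,130:290],None,fx=2.5,fy=2.5); b=cv2.resize(s["image"][90:240,150:310],None,fx=2.5,fy=2.5)
cv2.imwrite("pics/c4.png",np.hstack([a,b])); S=sense(); print(S["tcp_pos"],S["gripper_force"],S["wrist_force"])
E
```

```text
[0.48914636 0.27389902 0.07242904] 30.00021428335458 [ 0.22194269  0.63355245 -3.46898101]
```

View pics/c4.png

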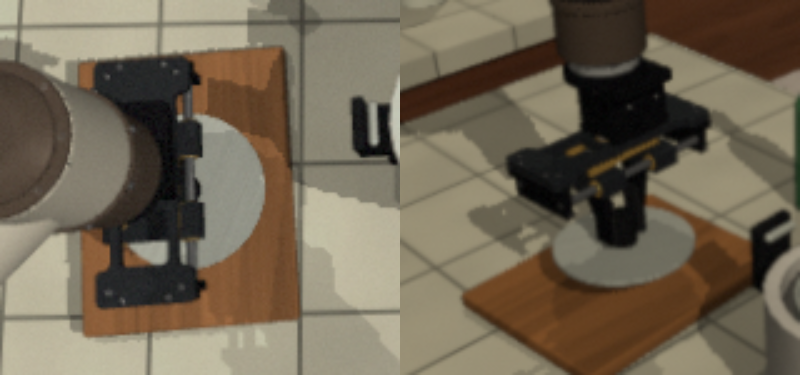

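The lid is level in the gripper and well within the board, with its disc centred near top-crop (205,190). I lower it slowly.

Call:
{"fn": "move_arm", "kwargs": {"targets": "0 0 -0.4 0;0 0 -0.4 0;0 0 -0.3 0;0 0 -0.2 0;0 0 0 0;0 0 0 0"}}

```text
time_s: 6.92
tcp_pos: [0.4889, 0.2736, 0.0397]
ee_rot: [[0.056, -0.998, -0.0], [-0.998, -0.056, -0.001], [0.001, 0.001, -1.0]]
wrist_force: [-0.4, 0.4, -2.6]
gripper_width: 0.315
gripper_force: 30.0
```

Call:
{"fn": "move_arm", "kwargs": {"targets": "0 0 -0.08 0;0 0 -0.04 0;0 0 0 0;0 0 0 0"}}

```text
time_s: 7.25
tcp_pos: [0.489, 0.2739, 0.0372]
ee_rot: [[0.055, -0.998, 0.0], [-0.998, -0.055, 0.0], [-0.0, -0.0, -1.0]]
wrist_force: [-0.6, -1.0, -2.7]
gripper_width: 0.309
gripper_force: 30.0
```

Call:
{"fn": "move_arm", "kwargs": {"targets": "0 0 -0.04 0;0 0 -0.04 0;0 0 0 0;0 0 0 0"}}

```text
time_s: 7.58
tcp_pos: [0.4892, 0.274, 0.0362]
ee_rot: [[0.056, -0.998, 0.001], [-0.998, -0.056, 0.0], [-0.0, -0.001, -1.0]]
wrist_force: [-3.1, -1.1, 5.9]
gripper_width: 0.309
gripper_force: 30.0
```

Contact: the wrist force changed sign to +5.9 N. Release, opening to 60 mm, then rise.

Call:
{"fn": "move_arm", "kwargs": {"targets": "0 0 0 0;0 0 0 0;0 0 0 0;0 0 0 0;0 0 0 0;0 0 0 0", "gripper": 60}}

```text
time_s: 8.08
tcp_pos: [0.489, 0.2738, 0.0349]
ee_rot: [[0.055, -0.998, 0.0], [-0.998, -0.055, 0.0], [0.0, -0.0, -1.0]]
wrist_force: [-0.0, 0.7, 0.4]
gripper_width: 0.653
gripper_force: 0.0
```

Call:
{"fn": "move_arm", "kwargs": {"targets": "0 0 0.4 0;0 0 0.8 0;0 0 1 0;0 0 1 0;0 0 1 0;0 0 1 0;0 0 1 0;0 0 1 0;0 0 1 0;0 0 1 0"}}

```text
time_s: 8.92
tcp_pos: [0.4887, 0.2735, 0.2673]
ee_rot: [[0.055, -0.998, 0.001], [-0.998, -0.055, 0.001], [-0.001, -0.001, -1.0]]
wrist_force: [0.1, -0.5, -0.0]
gripper_width: 0.69
gripper_force: 0.0
```

```bash
python3 - <<'E'
from h import *
t,s=capture("top"),capture("side")
a=cv2.resize(t["image"][170:320,130:290],None,fx=2.5,fy=2.5); b=cv2.resize(s["image"][90:240,150:310],None,fx=2.5,fy=2.5)
cv2.imwrite("pics/c5.png",np.hstack([a,b])); S=sense(); print(S["tcp_pos"],S["gripper_force"],S["wrist_force"])
E
```

```text
[0.49091514 0.27495396 0.27106656] 0.0 [-0.40412261  0.86201184 -0.03047062]
```

View pics/c5.png

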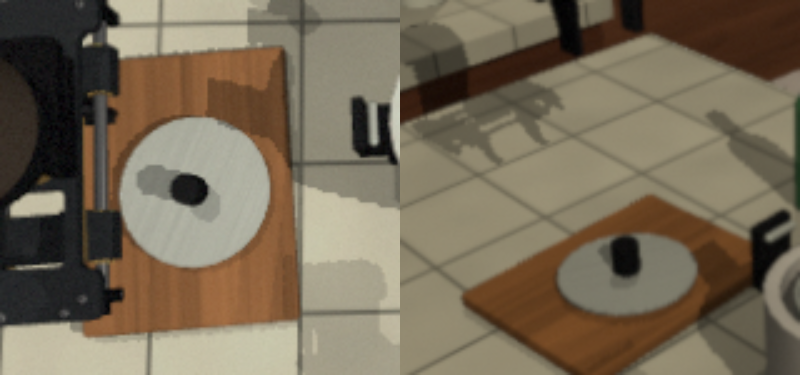

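The lid lies flat and knob up on the board, its disc centred at top-crop (195,190), and the gripper is clear. Next I shut the fingers and go over and behind the cover.

Call:
{"fn": "move_arm", "kwargs": {"targets": "0.1 -0.5 0.9 0;0.1 -1 0.9 0;0.1 -1 0.9 0;0.1 -1 0.9 0;0.1 -1 0.2 0;0.1 -1 0 0;0.1 -1 0 0;0.1 -1 0 0;0.1 -1 0 0;0.1 -1 0 0", "gripper": 0}}

```text
time_s: 9.85
tcp_pos: [0.5134, 0.035, 0.3601]
ee_rot: [[0.056, -0.998, -0.0], [-0.998, -0.056, 0.0], [-0.0, 0.0, -1.0]]
wrist_force: [-0.8, -0.1, 0.9]
gripper_width: 0.04
gripper_force: 0.0
```

Call:
{"fn": "move_arm", "kwargs": {"targets": "0.2 -1 0 0;0.2 -1 0 0;0.2 -1 0 0;0.2 -1 0 0;0.2 -1 0 0;0.2 -1 0 0;0.1 -1 0 0;0.1 -1 0 0;0 -1 0 0;0 -1 0 0"}}

```text
time_s: 10.68
tcp_pos: [0.5485, -0.2149, 0.3598]
ee_rot: [[0.055, -0.998, -0.001], [-0.998, -0.055, 0.0], [-0.0, 0.001, -1.0]]
wrist_force: [0.6, -0.3, -0.4]
gripper_width: 0.005
gripper_force: 0.0
```

Call:
{"fn": "move_arm", "kwargs": {"targets": "0 -0.4 -0.6 0;0 0 -0.8 0;0 0 -0.8 0;0 0 -0.8 0;0 0 -0.5 0;0 0 -0.3 0;0 0 0 0"}}

```text
time_s: 11.27
tcp_pos: [0.5478, -0.2234, 0.2631]
ee_rot: [[0.055, -0.998, -0.004], [-0.998, -0.055, 0.001], [-0.001, 0.004, -1.0]]
wrist_force: [-1.0, 0.2, 0.2]
gripper_width: 0.006
gripper_force: 0.0
```

```bash
python3 - <<'E'
from h import *
t,s=capture("top"),capture("side")
a=cv2.resize(t["image"][140:290,300:460],None,fx=2.5,fy=2.5); b=cv2.resize(s["image"][90:240,330:490],None,fx=2.5,fy=2.5)
cv2.imwrite("pics/c6.png",np.hstack([a,b])); S=sense(); print(S["tcp_pos"],S["wrist_force"])
E
```

```text
[ 0.54918129 -0.22385616  0.26569859] [-0.69024922  0.50728855  0.94696332]
```

View pics/c6.png

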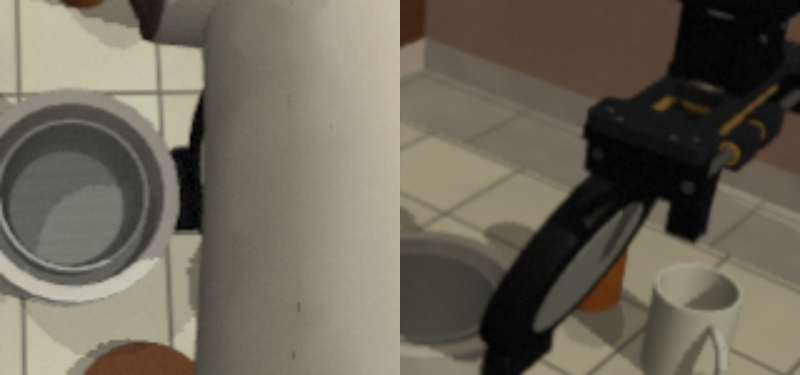

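The finger tips (side crop (690,230)) hang behind the cover, with the gripper body just above the cover's edge. I rise 10 mm and push toward +y.

Call:
{"fn": "move_arm", "kwargs": {"targets": "0 0.2 0.4 0;0 0.5 0 0;0 0.5 0 0;0 0.5 0 0;0 0.5 0 0;0 0.5 0 0;0 0.5 0 0;0 0.5 0 0;0 0.5 0 0;0 0.4 0 0"}}

```text
time_s: 12.2
tcp_pos: [0.5485, -0.1072, 0.2749]
ee_rot: [[0.056, -0.998, -0.001], [-0.998, -0.056, -0.0], [-0.0, 0.001, -1.0]]
wrist_force: [-1.1, -2.1, 1.4]
gripper_width: 0.003
gripper_force: 1.4
```

Call:
{"fn": "move_arm", "kwargs": {"targets": "0 0.5 -0.1 0;0 0.5 -0.1 0;-0.1 0.6 -0.2 0;0 0.6 -0.2 0;-0.1 0.6 -0.2 0;0 0.6 -0.3 0;-0.1 0.6 -0.3 0;0 0.5 -0.4 0;-0.1 0.5 -0.5 0;0 0.5 -0.5 0"}}

```text
time_s: 13.03
tcp_pos: [0.5386, 0.0301, 0.2041]
ee_rot: [[0.055, -0.998, 0.0], [-0.998, -0.055, 0.0], [-0.0, -0.0, -1.0]]
wrist_force: [-0.7, -1.9, 1.9]
gripper_width: 0.003
gripper_force: 1.2
```

```bash
python3 - <<'E'
from h import *
t,s=capture("top"),capture("side")
a=cv2.resize(t["image"][140:290,260:420],None,fx=2.5,fy=2.5); b=cv2.resize(s["image"][110:260,280:440],None,fx=2.5,fy=2.5)
cv2.imwrite("pics/c7.png",np.hstack([a,b])); S=sense(); print(S["tcp_pos"],S["wrist_force"])
E
```

```text
[0.53758085 0.03076124 0.20230187] [ 1.31219799  0.02045035 -0.40721959]
```

View pics/c7.png

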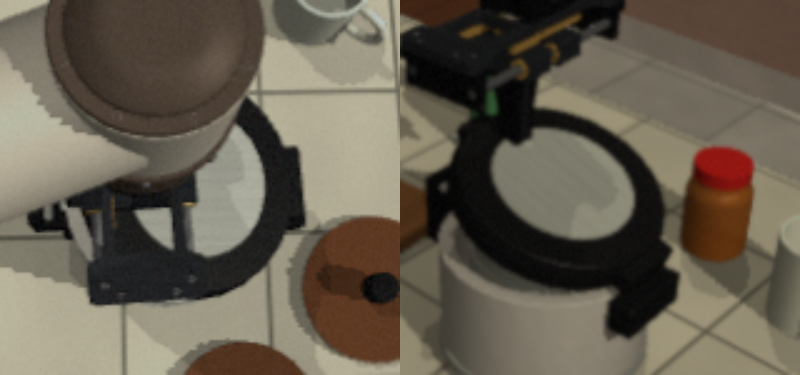

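The cover is nearly down, at about 0.35 rad, with the finger tips on its outer face near the free edge (side crop (520,130)). I go on down and press.

Call:
{"fn": "move_arm", "kwargs": {"targets": "0 0.4 -0.4 0;0 0.4 -0.4 0;0 0.2 -0.4 0;0 0.2 -0.4 0;0 0.1 -0.3 0;0 0 -0.2 0;0 0 -0.1 0;0 0 0 0"}}

```text
time_s: 13.8
tcp_pos: [0.5389, 0.062, 0.1491]
ee_rot: [[0.055, -0.998, -0.0], [-0.998, -0.055, 0.001], [-0.001, 0.0, -1.0]]
wrist_force: [-0.5, -1.2, 0.4]
gripper_width: 0.0
gripper_force: 0.3
```

Call:
{"fn": "move_arm", "kwargs": {"targets": "0 0 -0.1 0;0 0 -0.05 0;0 0 0 0;0 0 0 0;0 0 0 0"}}

```text
time_s: 14.22
tcp_pos: [0.539, 0.0618, 0.1482]
ee_rot: [[0.056, -0.998, 0.001], [-0.998, -0.056, 0.001], [-0.001, -0.001, -1.0]]
wrist_force: [-4.9, 2.8, 12.7]
gripper_width: 0.0
gripper_force: 6.4
```

Call:
{"fn": "move_arm", "kwargs": {"targets": "0 0 -0.05 0;0 0 -0.05 0;0 0 0 0;0 0 0 0"}}

```text
time_s: 14.55
tcp_pos: [0.5392, 0.0619, 0.1481]
ee_rot: [[0.057, -0.998, 0.002], [-0.998, -0.057, 0.0], [-0.0, -0.002, -1.0]]
wrist_force: [-9.6, 3.7, 23.8]
gripper_width: 0.008
gripper_force: 11.8
```

Call:
{"fn": "move_arm", "kwargs": {"targets": "0 0 0.3 0;0 0 0.6 0;0 0 1 0;0 0 1 0;0 0.5 1 0;-0.5 1 1 0;-0.5 1 1 0;-0.5 1 0 0;-0.5 1 0 0;0 0 0 0"}}

```text
time_s: 15.38
tcp_pos: [0.4874, 0.1768, 0.291]
ee_rot: [[0.059, -0.998, -0.0], [-0.998, -0.059, 0.002], [-0.002, 0.0, -1.0]]
wrist_force: [-1.2, -0.9, -0.1]
gripper_width: 0.002
gripper_force: 0.0
```

```bash
python3 - <<'E'
from h import *
t,s=capture("top"),capture("side")
a=cv2.resize(t["image"][140:310,150:400],None,fx=1.6,fy=1.6); b=cv2.resize(s["image"][130:280,260:420],None,fx=2.5,fy=2.5)[:272]
cv2.imwrite("pics/c8.png",np.hstack([a,b])); S=sense(); print(S["time_s"],S["tcp_pos"],S["wrist_force"])
E
```

```text
15.4833 [0.48835548 0.17447496 0.29063218] [-0.24082459  0.22023141 -0.95618507]
```

View pics/c8.png

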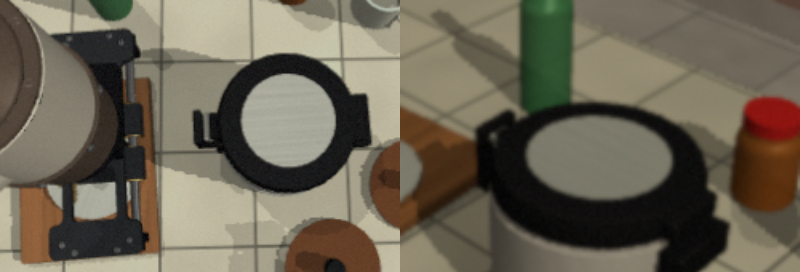

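The cover lies level and shut after release, with its tongue under the catch post at side crop (490,150). The lid is on the board at top crop (85,200) and the arm touches nothing, so I hand the job in.

```bash
python3 -c "
from station import *
print(finish_job())"
```

```text
the job is handed in; nothing more can be done
None
```

The steel lid lies flat and knob up on the cutting board, the cooker's cover is latched shut, and the bottle, jar and mug were not touched; the job was handed in at about 15.5 s, and no verdict came back.

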